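# Open the double-latched instrument case

## Task

Open the white instrument case: draw its bolt fully back, raise the lid by its bar handle a little until the inner catch stops it, then reach through the finger cut-out and push the catch fully across to the right (away from the handle) while the lid stands ajar. Then open the lid past half way, at least 45 degrees, and leave it standing open. Feel for the catch gently, never wrench the lid against it or shove the catch hard, and leave the things around the case where they are.

Things in the scene. Friction and masses are not known exactly. Their poses are not given: they have to be found in the camera images.
- case: White metal case fixed to the table, 240 (x) by 300 (y) by 100 mm high, walls 6. Origin: centre of underside; z up, -x its near side (to the robot at yaw 0), +x its far (hinge) side, +y its left. All offsets in these texts are mm in this frame, lid closed. A ledge for the bolt (top z 108, x -183 to -120, y -35 to 55) juts from its near side, with guide cheeks to z 120 at y -23 to -11 and 31 to 43.
- case_hinge (a point): Middle of the lid's hinge axis on the case's far rim: x 120, y 0, z 100. The axis runs along the case's y. The lid is a flat plate 240 by 300 by 8 mm, 0.28 to 0.42 kg, on a stiff friction hinge: it stays at any angle where it is left; raising it takes 4 to 7 N at the handle.
- lid (a joint): Lid angle, rad: 0 closed, grows as the near edge rises, end stop 1.7. With the bolt drawn it rises only 6 to 25 mm at the catch (angle about 0.034 to 0.155, different each time, cannot be seen) before the keeper under the lid meets the catch's nose. It then must stay there or at most 0.013 rad lower for the catch to slide.
- lid_handle (a point): Middle of the lid's steel bar handle: round bar 12 mm thick, 80 long along y, its axis 38 above the lid's top, on a 12 mm post at each end; lid closed at x -95, y 75, z 146.5. Turns with the lid (215 from the hinge axis towards the near edge, 46 above it).
- lid_slot (a point): Centre of the finger cut-out, a notch through the lid open at its near edge, level with its top: 90 (x) by 105 (y); lid closed at x -75, y -72.5, z 108.5. Turns with the lid. Left of the catch's lever (y -73 to -20, x -112 to -60) it is free for fingertips down to z 60; the keeper and fence hang under the lid at x -53 to -31, y -97 to -67.
- catch (a joint): Secondary catch, m: 0 engaged, 0.020 fully released (end stop); slides to the case's -y (right) and stays where left (friction 2.5 N). It frees the lid beyond about 0.016. With the lid down, a fence under it blocks the catch; it slides only with the lid at the felt stop or up to 2.5 mm (at the catch) below. A lid pulled up hard against the catch makes it stiff.
- catch_top (a point): Top centre of the catch's upright steel lever, in the finger cut-out, below the lid's top: lever 22 (x) by 14 (y) by 55 high, top at z 106, at x -80, y -80 when engaged. From its far side a nose 13 wide (z 75 to 85) reaches to x -36, over the keeper. Moves with the catch.
- bolt (a joint): Primary latch (draw bolt), m: 0 shut, its tongue over the lid's near edge; 0.022 fully drawn (end stop) towards the case's -x, away from the lid. Clear of the lid beyond 0.013. Friction 3 N; stays where left.
- bolt_knob (a point): Top centre of the bolt's black upright grip block: 16 (x) by 24 (y), z 115 to 152; at x -147, y 10 when shut. Moves with the bolt.
- foam_bottle: White bottle, 52 mm diameter, 170 mm high, loose bystander; origin under its centre.
- gel_jar: Small black jar, 56 mm diameter, 42 mm high, loose bystander; origin under its centre.
- polish: Small polish bottle, 30 mm diameter, 70 mm high, loose bystander; origin under its centre.
- cup: Clear cup, 72 mm diameter, 85 mm high, loose bystander; origin under its centre.
- serum: Amber bottle, 44 mm diameter, 90 mm high, loose bystander; origin under its centre.
- buffer_block: Pink buffing block, 90 by 27 by 27 mm, lying, loose bystander; origin under its centre.
- file_brush: Brush, 160 mm long, lying, loose bystander; origin under its centre.

How it is judged:
By the outcome, as a careful person would: the job done as asked, in the order asked, and still so for the second after the job is handed in, with the robot touching nothing.
It also fails if it takes over 72 s, if anything falls off the work surface, if the arm or the gripper's body presses on something with over 40 N, if the wrist force passes 120 N, or if a joint passes its speed limit or range.

## Robot

A 7-joint arm with a two-finger parallel gripper is mounted at the origin on the work surface. World frame = base frame: x ahead of the robot, y to its left, z up, the work surface at z = 0. Lengths are in m, angles in degrees, forces in N, time in s.
With the tool pointing down it reaches from about 0.425 to 0.875 m from the base axis. Payload 8.4 kg.
Tool frame: the origin (TCP) lies between the finger pads; the fingertips stand 19 mm ahead of it and the grasp point (between the pads) is the TCP; z points along the fingers, y is the line along which they close (so a half turn about z gives the same grasp; the last joint's range is limited). The gripper opens to 85 mm and grips with 20 to 120 N. Pads are 22 mm wide; open, the fingers measure 114 mm over their backs; the gripper's body (76 mm by 85 mm) begins 54 mm behind the grasp point. The pads swing forward as they close: fully open they stand 13 mm farther back than shut.
Start: joints at [-74.095, 19.091, 2.286, 83.961, -0.768, 76.965, -3.352], TCP at [0.239, 0.604, 0.25] pointing down, gripper open.
Joint ranges: [-147.57, 147.57], [-21.85, 119.76], [-74.77, 79.35], [14.55, 137.4], [-85.83, 265.84], [4.83, 119.75], [-152.11, 152.11]. Speed limits (degrees/s): [127.2, 127.2, 159.86, 159.86, 180, 180, 180].

## Interface

Orientations are given as [roll, pitch, yaw] about the fixed x, y, z axes, in that order (R = Rz(yaw) Ry(pitch) Rx(roll)).
In Python, from station import robot gives the robot as it stands.
- The arm moves only by the tool step_arm, never from a script. Its argument "steps" is a list of rows, each an object with "delta_pos": the shift along the tool's x, y, z in m, a list of three; "angular": the turn, a rotation vector about the tool's x, y, z in rad, a list of three; "grip": the finger opening in m, from 0 to 0.0854. In form: [{"delta_pos": [dx, dy, dz], "angular": [ax, ay, az], "grip": grip}, ...]. A call has 1 to 8 rows; each row shifts and turns the commanded pose from where the row before left it, along the tool's axes as they then stand; what a row does not reach is not made up. A row lasts 1/12 s, in which the tool goes at most 41.7 mm and 7.16 degrees, less where a joint would pass 70% of its speed; a pose out of reach is approached as far as the arm can. A call with a gripper value outside its range is refused whole. The fingers move at their own pace and stop on an object; the grip force is fixed at half the most. Time passes only in rows, so rows that do not move let the fingers close. It gives the time, the measured TCP pose, the force, the opening and the grip force at its end, in the units of the state.
- robot.sense(): the state, without advancing time (a new reading comes with each control period).
- robot.camera(name): name is "side" or "top" or "wrist"; returns a dict with "pixels" (384x512x3 uint8, red, green, blue), "mtx" (3x3 intrinsics, pixels), "R" (3x3) and "t" (3): a world point X has camera coordinates R X + t. Camera axes: x right, y down, z forward; pixel columns grow to the right and rows downward; lengths in m; the calibration is good to about 2 mm. A picture is of the moment at which its call begins. There is no depth.
- robot.job_done(): hands the job in; it is judged then, once.
The state is a dict: "time_s": time; "joint_positions": joint angles; "qvel": joint speeds; "effort": joint torques, N m; "position": TCP position; "ee_rot": TCP orientation; "force": force on the tool from outside, world axes, zero at the start; "wrist_torque": the same for the moment, N m; "gripper_width": finger opening in m; "finger_force": force on a finger pad.
Only numpy, scipy, OpenCV 4.12 (cv2) and the standard library are available. Lean on these libraries where they do the work, as an engineer would, in place of code of your own. Each camera call takes 0.05 s, during which the arm holds its last target. There are 200 camera calls.

## Working session

There is one attempt and no reset: what is moved stays moved. The work goes in short steps, Python scripts to look and compute and a tool call to move; the robot and the scene stay as the last step left them, time stands still between calls to the robot, and variables do not carry over. Pictures are saved under pics/ and viewed, at most 10 in all, crops included, and the job is handed in when it is done.

Besides the shell and the picture viewer there is one more tool, called after "Call:" in YAML: its name, and indented under it one key for each argument. step_arm: Moves the arm, as the interface text tells. Its arguments: {"type":"object","properties":{"steps":{"type":"array"}},"required":["steps"]}

```bash
mkdir -p pics; python3 - <<'E'
from station import robot
import cv2, numpy as np, pickle
s=robot.sense()
print(s)
d={}
for n in ("top","side"):
    c=robot.camera(n); d[n]=c
    cv2.imwrite(f"pics/{n}0.png",c["pixels"][:,:,::-1])
    print(n,c["mtx"].tolist(),c["R"].tolist(),c["t"].tolist())
pickle.dump(d,open("c0.pkl","wb"))
E
```

```text
{'time_s': 0.0, 'joint_positions': array([-74.09515287,  19.1324251 ,   2.28570917,  84.01152378,
        -0.76843332,  76.96375871,  -3.3525376 ]), 'qvel': array([ 0.00817005,  0.0795291 ,  0.01085207,  0.00862938, -0.05931899,
       -0.04260742, -0.10938   ]), 'effort': array([-5.80546875e-04, -6.58547115e+01,  1.36508748e+00, -4.05565238e+01,
        1.67436007e-02,  1.21849752e-02, -3.20677952e-05]), 'position': array([0.23903844, 0.60400061, 0.24941   ]), 'ee_rot': array([-1.79907746e+02,  6.02796553e-03,  1.58408491e+02]), 'force': array([-0.31225702, -1.1207466 ,  0.19442739]), 'wrist_torque': array([ 0.02005067,  0.02074768, -0.00294727]), 'finger_force': 0.0, 'gripper_width': 0.08548393117997392}
top [[418.1629224249252, 0.0, 249.0100271844968], [0.0, 418.1629224249252, 190.32109622485027], [0.0, 0.0, 1.0]] [[-0.012495009499725623, -0.999892242982186, -0.00770565776907457], [-0.981799688790392, 0.013728700971509938, -0.1894225273316894], [0.18950790439633783, 0.005198576121131165, -0.9818654332328953]] [-0.002692032951819617, 0.5962714652712867, 1.2003784897577314]
side [[371.726781886173, 0.0, 259.50816773373174], [0.0, 371.726781886173, 188.65503339301873], [0.0, 0.0, 1.0]] [[0.7000418958968107, -0.7138174324227421, -0.02014986745869383], [-0.44984702949125094, -0.41890000606818356, -0.7887714719574822], [0.5545980472802768, 0.5612374346793697, -0.6143562060135992]] [-0.441937273278899, 0.35601498606250137, 0.8602050475265803]
```

View pics/top0.png

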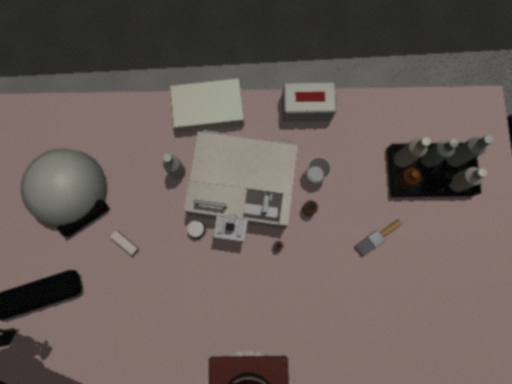

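View pics/side0.png

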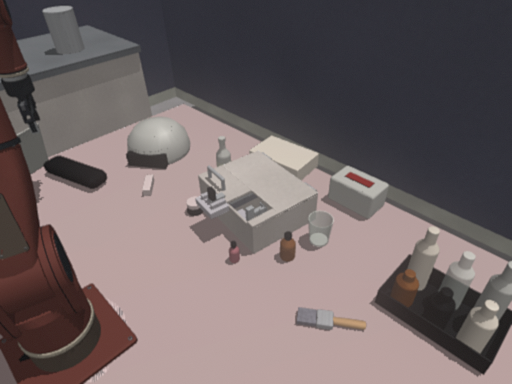

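The top view shows the case at about (243,178), its handle at (210,205), its knob at (230,227), and its slot with lever at (263,205). The jar is at (195,230), polish at (278,246), serum at (310,208), and the foam bottle at (172,165). I'll zoom in to get the corners.

```bash
cat > h.py <<'E'
import numpy as np, cv2
def ray(c,uv):
    d=c["R"].T@np.linalg.solve(c["mtx"],[uv[0],uv[1],1.]); return -c["R"].T@c["t"], d
def onz(c,uv,z):
    o,d=ray(c,uv); return o+d*(z-o[2])/d[2]
def proj(c,X):
    p=c["mtx"]@(c["R"]@np.asarray(X,float)+c["t"]); return p[:2]/p[2]
def tri(c1,a,c2,b):
    o1,d1=ray(c1,a);o2,d2=ray(c2,b)
    s=np.linalg.lstsq(np.c_[d1,-d2],o2-o1,rcond=None)[0]
    p,q=o1+s[0]*d1,o2+s[1]*d2; return (p+q)/2,np.linalg.norm(p-q)
E
python3 - <<'E'
import pickle,cv2,numpy as np
from h import *
d=pickle.load(open("c0.pkl","rb"))
t=d["top"]["pixels"]; 
g=cv2.resize(t[120:260,160:330,::-1],None,fx=4.5,fy=4.5,interpolation=cv2.INTER_CUBIC)
g=cv2.convertScaleAbs(g,alpha=1.3)
for k in range(0,170,10): cv2.putText(g,str(160+k),(int(k*4.5),8),0,.3,(0,255,255));
for k in range(0,140,10): cv2.putText(g,str(120+k),(0,int(k*4.5)),0,.3,(0,255,255));
cv2.imwrite("pics/topz.png",g)
for n,uv,z in [("farleft",(199,132),.108),("farright",(298,151),.108),("nearright",(291,217),.108),("nearleft",(187,205),.108),("knob",(230,227),.152),("handle",(210,205),.1465)]:
    print(n,onz(d["top"],uv,z).round(4))
E
```

```text
farleft [0.7645 0.1352 0.108 ]
farright [ 0.7018 -0.156   0.108 ]
nearright [ 0.5074 -0.1294  0.108 ]
nearleft [0.546  0.1674 0.108 ]
knob [0.4766 0.0421 0.152 ]
handle [0.539  0.0976 0.1465]
```

View pics/topz.png

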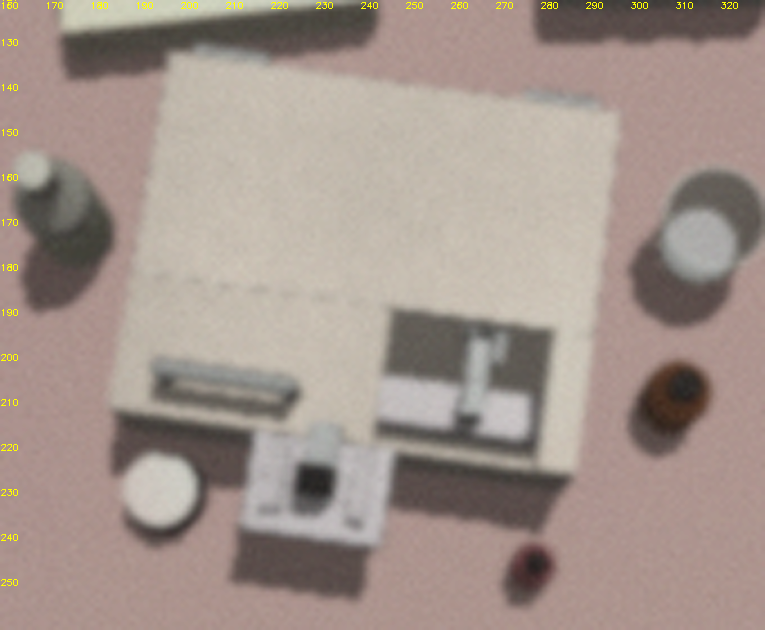

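```bash
cat >> h.py <<'E'
def fit(c,P):
    A=np.array([p[1][:2] for p in P],float)/1000
    B=np.array([onz(c,p[0],p[1][2]/1000)[:2] for p in P])
    a,b=A.mean(0),B.mean(0); U,S,Vt=np.linalg.svd((A-a).T@(B-b)); R=(U@Vt).T
    t=b-R@a; return np.degrees(np.arctan2(R[1,0],R[0,0])),t,B-(A@R.T+t)
E
python3 - <<'E'
import pickle
from h import *
d=pickle.load(open("c0.pkl","rb")); c=d["top"]
f=lambda x,y:(160+x/4.5,120+y/4.5)
P=[(f(170,53),(120,150,108)),(f(618,113),(120,-150,108)),(f(575,472),(-120,-150,108)),(f(110,408),(-120,150,108)),(f(225,377),(-95,75,146.5)),(f(316,470),(-147,10,152))]
yaw,t,r=fit(c,P); print(yaw,t,(r*1000).round(1).tolist())
yr=np.radians(yaw);R=np.array([[np.cos(yr),-np.sin(yr)],[np.sin(yr),np.cos(yr)]])
W=lambda x,y,z:np.r_[t+R@np.array([x,y])/1000,z/1000]
for n,q in dict(knob=(-147,10,152),handle=(-95,75,146.5),catch=(-80,-80,106),slot=(-75,-72.5,108),hinge=(120,0,100)).items():
    w=W(*q); print(n,w.round(4),proj(c,w).round(1),proj(d["side"],w).round(1))
for n,uv,z in [("jar",(196,228),.042),("polish",(278.5,246),.07),("serum",(311.5,206),.09),("cup",(315,174),.085),("foam",(167.5,157.5),.17)]: print(n,onz(c,uv,z).round(3))
g=d["side"]["pixels"][150:260,170:330,::-1].copy()
g=cv2.resize(g,None,fx=4.5,fy=4.5,interpolation=cv2.INTER_CUBIC)
for q in [(-147,10,152),(-95,75,146.5),(-80,-80,106),(120,150,108),(-120,150,108),(-120,-150,108),(120,-150,108)]:
    p=(proj(d["side"],W(*q))-[170,150])*4.5; cv2.circle(g,tuple(p.astype(int).tolist()),3,(0,0,255),-1)
cv2.imwrite("pics/sidez.png",g)
E
```

```text
-8.650619597913838 [0.62535708 0.00963238] [[-1.3, -1.0], [-1.7, 2.0], [0.8, 1.1], [0.4, -1.5], [-0.3, -0.5], [2.0, -0.2]]
knob [0.4815 0.0416 0.152 ] [230.2 225.2] [211.1 189.4]
handle [0.5427 0.0981 0.1465] [209.8 203.7] [215.  173.9]
catch [ 0.5342 -0.0574  0.106 ] [265.5 208.1] [249.3 208.4]
slot [ 0.5403 -0.0508  0.108 ] [263.2 205.9] [249.2 205.8]
hinge [ 0.744  -0.0084  0.1   ] [247.5 138.8] [285. 172.]
jar [0.486 0.15  0.042]
polish [ 0.428 -0.094  0.07 ]
serum [ 0.541 -0.192  0.09 ]
cup [ 0.637 -0.206  0.085]
foam [0.67  0.214 0.17 ]
```

View pics/sidez.png

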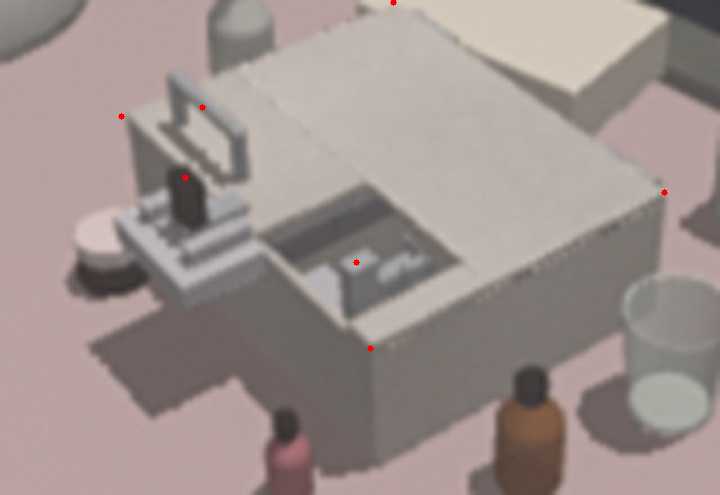

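The pose fit agrees to about 2 mm: yaw −8.65°, centre (0.625, 0.010). I'll turn the tool to yaw 81.35°, so tool x matches case +y and tool y matches case +x, then go above the knob.

Call:
step_arm:
  steps:
    - {"delta_pos":[0,0,0],"angular":[0,0,0.112],"grip":0.0854}
    - {"delta_pos":[0,0,0],"angular":[0,0,0.112],"grip":0.0854}
    - {"delta_pos":[0,0,0],"angular":[0,0,0.112],"grip":0.0854}
    - {"delta_pos":[0,0,0],"angular":[0,0,0.112],"grip":0.0854}
    - {"delta_pos":[0,0,0],"angular":[0,0,0.112],"grip":0.0854}
    - {"delta_pos":[0,0,0],"angular":[0,0,0.112],"grip":0.0854}
    - {"delta_pos":[0,0,0],"angular":[0,0,0.112],"grip":0.0854}
    - {"delta_pos":[0,0,0],"angular":[0,0,0.112],"grip":0.0854}

```text
time_s: 0.77
position: [0.239, 0.6041, 0.2498]
ee_rot: [-180.0, 0.0, 106.8]
force: [0.3, 0.3, 1.0]
gripper_width: 0.0855
finger_force: 0.0
```

Call:
step_arm:
  steps:
    - {"delta_pos":[0,0,0],"angular":[0,0,0.112],"grip":0.0854}
    - {"delta_pos":[0,0,0],"angular":[0,0,0.112],"grip":0.0854}
    - {"delta_pos":[0,0,0],"angular":[0,0,0.112],"grip":0.0854}
    - {"delta_pos":[0,0,0],"angular":[0,0,0.112],"grip":0.0854}
    - {"delta_pos":[-0.0346,0.0216,0],"angular":[0,0,0],"grip":0.0854}
    - {"delta_pos":[-0.0346,0.0216,0],"angular":[0,0,0],"grip":0.0854}
    - {"delta_pos":[-0.0346,0.0216,0],"angular":[0,0,0],"grip":0.0854}
    - {"delta_pos":[-0.0346,0.0216,0],"angular":[0,0,0],"grip":0.0854}

```text
time_s: 1.43
position: [0.3042, 0.4527, 0.2497]
ee_rot: [-180.0, 0.0, 81.4]
force: [1.4, 0.7, 0.5]
gripper_width: 0.0854
finger_force: 0.0
```

Call:
step_arm:
  steps:
    - {"delta_pos":[-0.0346,0.0216,0],"angular":[0,0,0],"grip":0.0854}
    - {"delta_pos":[-0.0346,0.0216,0],"angular":[0,0,0],"grip":0.0854}
    - {"delta_pos":[-0.0346,0.0216,0],"angular":[0,0,0],"grip":0.0854}
    - {"delta_pos":[-0.0346,0.0216,0],"angular":[0,0,0],"grip":0.0854}
    - {"delta_pos":[-0.0346,0.0216,0],"angular":[0,0,0],"grip":0.0854}
    - {"delta_pos":[-0.0346,0.0216,0],"angular":[0,0,0],"grip":0.0854}
    - {"delta_pos":[-0.0346,0.0216,0],"angular":[0,0,0],"grip":0.0854}
    - {"delta_pos":[-0.0346,0.0216,0],"angular":[0,0,0],"grip":0.0854}

```text
time_s: 2.1
position: [0.4336, 0.153, 0.2502]
ee_rot: [-180.0, -0.0, 81.4]
force: [1.5, 0.6, 0.0]
gripper_width: 0.0854
finger_force: 0.0
```

Call:
step_arm:
  steps:
    - {"delta_pos":[-0.0343,0.021,0],"angular":[0,0,0],"grip":0.0854}
    - {"delta_pos":[-0.0343,0.021,0],"angular":[0,0,0],"grip":0.0854}
    - {"delta_pos":[-0.0343,0.021,0],"angular":[0,0,0],"grip":0.0854}
    - {"delta_pos":[0,0,0.03],"angular":[0,0,0],"grip":0.0854}
    - {"delta_pos":[0,0,0],"angular":[0,0,0],"grip":0.0854}
    - {"delta_pos":[0,0,0],"angular":[0,0,0],"grip":0.0854}

```text
time_s: 2.6
position: [0.4793, 0.0436, 0.2195]
ee_rot: [-179.9, 0.1, 81.4]
force: [-0.2, -0.5, 0.6]
gripper_width: 0.0855
finger_force: 0.0
```

```bash
python3 - <<'E'
from station import robot
import cv2
from h import *
c=robot.camera("wrist"); g=c["pixels"][:,:,::-1].copy()
print(robot.sense()["position"],proj(c,[.4815,.0416,.152]),proj(c,[.5342,-.0574,.106]),proj(c,[.5427,.0981,.1465]))
cv2.imwrite("pics/w1.png",g)
E
```

```text
[0.47988981 0.04443458 0.2204792 ] [261.20773091 214.54783018] [325.2369414  280.05300672] [334.24647026 126.96179043]
```

View pics/w1.png

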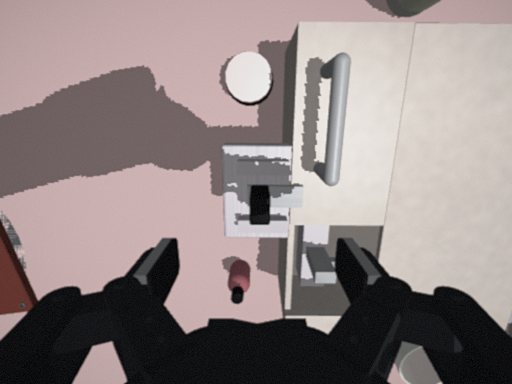

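The wrist view shows the knob at about (260,204), the handle centre at (338,120) and the lever top at about (320,262). Those sit several pixels further towards +y than predicted, so I'll refit from this view.

```bash
python3 - <<'E'
from station import robot
import cv2
from h import *
c=robot.camera("wrist"); g=c["pixels"]
m=(g[170:235,235:285].max(2)<45).astype(np.uint8)
ys,xs=np.where(m); print("knob bbox",xs.min()+235,xs.max()+235,ys.min()+170,ys.max()+170)
print("cam centre",(-c["R"].T@c["t"]).round(4), robot.sense()["position"])
P=[((338,120),(-95,75,146.5)),((261,204),(-147,10,152)),((300,24),(-120,150,108)),((285,317),(-120,-150,108))]
for p in P: print(p[1],onz(c,p[0],p[1][2]/1000).round(4))
crop=g[230:320,270:390,::-1]; k=g[130:250,210:310,::-1]
a=cv2.resize(crop,(480,360),interpolation=cv2.INTER_CUBIC); b=cv2.resize(k,(300,360),interpolation=cv2.INTER_CUBIC)
cv2.imwrite("pics/w1z.png",cv2.convertScaleAbs(np.hstack([a,b]),alpha=1.6,beta=20))
E
```

```text
knob bbox 250 268 186 224
cam centre [0.4901 0.1163 0.3434] [0.4803036  0.04486229 0.22101997]
(-95, 75, 146.5) [0.5466 0.1034 0.1465]
(-147, 10, 152) [0.4832 0.0506 0.152 ]
(-120, 150, 108) [0.5329 0.1774 0.108 ]
(-120, -150, 108) [ 0.4887 -0.0952  0.108 ]
```

View pics/w1z.png

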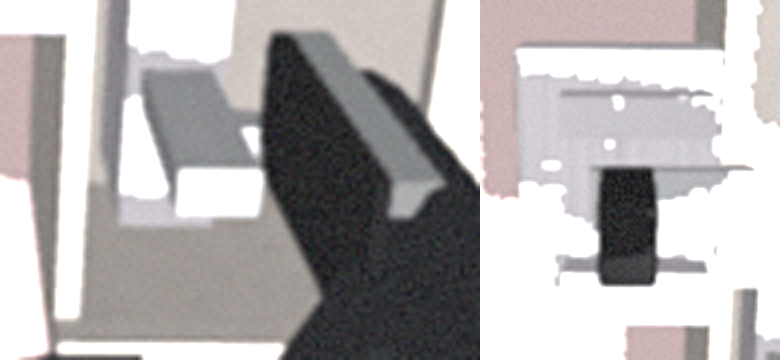

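The lever and knob tops (the lower parts of their blobs, about (325,278) and (260,211)) match the prediction within 2–3 mm. I'll go down and grip the knob.

Call:
step_arm:
  steps:
    - {"delta_pos":[-0.001,0,0.03],"angular":[0,0,0],"grip":0.0854}
    - {"delta_pos":[0,0,0.03],"angular":[0,0,0],"grip":0.0854}
    - {"delta_pos":[0,0,0.015],"angular":[0,0,0],"grip":0.06}
    - {"delta_pos":[0,0,0],"angular":[0,0,0],"grip":0.03}
    - {"delta_pos":[0,0,0],"angular":[0,0,0],"grip":0.022}
    - {"delta_pos":[0,0,0],"angular":[0,0,0],"grip":0.01}
    - {"delta_pos":[0,0,0],"angular":[0,0,0],"grip":0.01}
    - {"delta_pos":[0,0,0],"angular":[0,0,0],"grip":0.01}

```text
time_s: 3.37
position: [0.4811, 0.0434, 0.1468]
ee_rot: [179.9, -0.1, 81.4]
force: [-2.2, 0.5, 10.9]
gripper_width: 0.0149
finger_force: 61.4
```

Call:
step_arm:
  steps:
    - {"delta_pos":[0,-0.004,0],"angular":[0,0,0],"grip":0.01}
    - {"delta_pos":[0,-0.004,0],"angular":[0,0,0],"grip":0.01}
    - {"delta_pos":[0,-0.004,0],"angular":[0,0,0],"grip":0.01}
    - {"delta_pos":[0,-0.004,0],"angular":[0,0,0],"grip":0.01}
    - {"delta_pos":[0,-0.002,0],"angular":[0,0,0],"grip":0.01}
    - {"delta_pos":[0,0,0],"angular":[0,0,0],"grip":0.01}

```text
time_s: 3.87
position: [0.4633, 0.0462, 0.1468]
ee_rot: [179.8, -0.1, 81.4]
force: [0.4, 0.6, 8.9]
gripper_width: 0.0145
finger_force: 61.0
```

Call:
step_arm:
  steps:
    - {"delta_pos":[0,-0.001,0],"angular":[0,0,0],"grip":0.01}
    - {"delta_pos":[0,-0.001,0],"angular":[0,0,0],"grip":0.01}
    - {"delta_pos":[0,-0.001,0],"angular":[0,0,0],"grip":0.01}
    - {"delta_pos":[0,0,0],"angular":[0,0,0],"grip":0.01}

```text
time_s: 4.2
position: [0.4613, 0.0465, 0.1468]
ee_rot: [179.7, -0.1, 81.4]
force: [6.4, 1.4, 3.1]
gripper_width: 0.0147
finger_force: 60.4
```

Call:
step_arm:
  steps:
    - {"delta_pos":[0,-0.001,0],"angular":[0,0,0],"grip":0.01}
    - {"delta_pos":[0,-0.001,0],"angular":[0,0,0],"grip":0.01}
    - {"delta_pos":[0,0,0],"angular":[0,0,0],"grip":0.01}

```text
time_s: 4.45
position: [0.4611, 0.0465, 0.1469]
ee_rot: [179.5, -0.1, 81.4]
force: [18.0, -0.5, -7.7]
gripper_width: 0.0149
finger_force: 59.3
```

The end stop is felt: 20 mm of pull plus the bias. I'll ease off, release and rise.

Call:
step_arm:
  steps:
    - {"delta_pos":[0,0.002,0],"angular":[0,0,0],"grip":0.01}
    - {"delta_pos":[0,0,0],"angular":[0,0,0],"grip":0.05}
    - {"delta_pos":[0,0,0],"angular":[0,0,0],"grip":0.05}
    - {"delta_pos":[0,0,0],"angular":[0,0,0],"grip":0.05}
    - {"delta_pos":[0,0,-0.025],"angular":[0,0,0],"grip":0.05}
    - {"delta_pos":[0,0,-0.03],"angular":[0,0,0],"grip":0.05}
    - {"delta_pos":[0,0,-0.015],"angular":[0,0,0],"grip":0.06}
    - {"delta_pos":[0,0,0],"angular":[0,0,0],"grip":0.06}

```text
time_s: 5.12
position: [0.4606, 0.0463, 0.2183]
ee_rot: [179.8, -0.2, 81.4]
force: [0.3, 0.1, -0.2]
gripper_width: 0.0599
finger_force: 0.0
```

```bash
python3 - <<'E'
from station import robot
import cv2
from h import *
c=robot.camera("wrist"); g=c["pixels"]
p=robot.sense()["position"]; print(p, robot.sense()["ee_rot"])
y=np.radians(-8.65); ex=np.array([np.cos(y),np.sin(y)]); ey=np.array([-ex[1],ex[0]])
d=np.array([.5427,.0981])-p[:2]; print("to handle cx,cy",d@ex,d@ey)
print(proj(c,[.5427,.0981,.1465]), [proj(c,np.r_[np.array([.5427,.0981])+s*ey*.04,.1465]).round(1) for s in(1,-1)])
b=cv2.resize(g[0:300,200:500,::-1],None,fx=2,fy=2,interpolation=cv2.INTER_CUBIC)
cv2.imwrite("pics/w2.png",b)
E
```

```text
[0.45988903 0.04629668 0.21648832] [ 1.79898038e+02 -1.05593225e-01  8.14170972e+01]
to handle cx,cy 0.07407791003751266 0.06366870341452015
[360.39702141 127.28864522] [array([367.,  66.]), array([354.5, 181.7])]
```

View pics/w2.png

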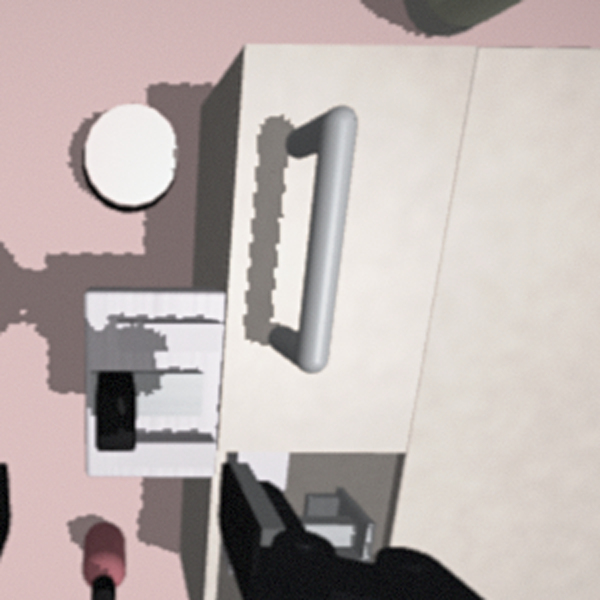

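The knob is drawn clear of the lid. The handle runs from (370,56) to (356,181), within about 3 mm of the prediction. I'll move there and grip the bar.

Call:
step_arm:
  steps:
    - {"delta_pos":[0.033,0.038,0],"angular":[0,0,0],"grip":0.06}
    - {"delta_pos":[0.033,0.038,0],"angular":[0,0,0],"grip":0.06}
    - {"delta_pos":[0,0,0.02],"angular":[0,0,0],"grip":0.06}
    - {"delta_pos":[0,0,0.03],"angular":[0,0,0],"grip":0.06}
    - {"delta_pos":[0,0,0.019],"angular":[0,0,0],"grip":0.05}
    - {"delta_pos":[0,0,0],"angular":[0,0,0],"grip":0.03}
    - {"delta_pos":[0,0,0],"angular":[0,0,0],"grip":0.02}
    - {"delta_pos":[0,0,0],"angular":[0,0,0],"grip":0.02}

```text
time_s: 5.83
position: [0.5397, 0.0881, 0.1492]
ee_rot: [178.7, -0.0, 81.2]
force: [43.3, -7.6, -15.4]
gripper_width: 0.0204
finger_force: 21.6
```

Call:
step_arm:
  steps:
    - {"delta_pos":[0,0,0],"angular":[0,0,0],"grip":0.008}
    - {"delta_pos":[0,0,0],"angular":[0,0,0],"grip":0.008}
    - {"delta_pos":[0,0,0],"angular":[0,0,0],"grip":0.008}
    - {"delta_pos":[0,0,0],"angular":[0,0,0],"grip":0.008}

```text
time_s: 6.17
position: [0.5446, 0.0873, 0.1516]
ee_rot: [178.1, -0.2, 81.2]
force: [66.1, -8.6, -24.3]
gripper_width: 0.0101
finger_force: 58.4
```

The diagonal rows went over the 41.7 mm limit, so the command fell short and the bar is pulling on the gripper. I'll shift the command to meet the bar.

Call:
step_arm:
  steps:
    - {"delta_pos":[0,0.006,0],"angular":[0,0,0],"grip":0.008}
    - {"delta_pos":[0,0.005,0.001],"angular":[0,0,0],"grip":0.008}
    - {"delta_pos":[0,0,0],"angular":[0,0,0],"grip":0.008}
    - {"delta_pos":[0,0,0],"angular":[0,0,0],"grip":0.008}

```text
time_s: 6.5
position: [0.5438, 0.0875, 0.1464]
ee_rot: [179.6, 0.0, 81.3]
force: [14.9, -4.5, -6.0]
gripper_width: 0.0104
finger_force: 59.8
```

Call:
step_arm:
  steps:
    - {"delta_pos":[0,0.003,0],"angular":[0,0,0],"grip":0.008}
    - {"delta_pos":[0,0,0],"angular":[0,0,0],"grip":0.008}
    - {"delta_pos":[0,0,-0.001],"angular":[0,0,0],"grip":0.008}
    - {"delta_pos":[0,0,-0.001],"angular":[0,0,0],"grip":0.008}
    - {"delta_pos":[0,0,0],"angular":[0,0,0],"grip":0.008}
    - {"delta_pos":[0,0,0],"angular":[0,0,0],"grip":0.008}

```text
time_s: 7.0
position: [0.5441, 0.0875, 0.1472]
ee_rot: [179.9, 0.1, 81.3]
force: [7.0, -3.5, -5.1]
gripper_width: 0.0102
finger_force: 59.9
```

Call:
step_arm:
  steps:
    - {"delta_pos":[0,0.001,-0.001],"angular":[0,0,0],"grip":0.008}
    - {"delta_pos":[0,0.0005,-0.001],"angular":[0,0,0],"grip":0.008}
    - {"delta_pos":[0,0.0005,-0.001],"angular":[0,0,0],"grip":0.008}
    - {"delta_pos":[0,0,0],"angular":[0,0,0],"grip":0.008}
    - {"delta_pos":[0,0,0],"angular":[0,0,0],"grip":0.008}

```text
time_s: 7.42
position: [0.5448, 0.0874, 0.1498]
ee_rot: [-179.9, 0.1, 81.4]
force: [1.3, -4.2, -5.6]
gripper_width: 0.0099
finger_force: 59.9
```

Call:
step_arm:
  steps:
    - {"delta_pos":[0,0.0002,-0.001],"angular":[0,0,0],"grip":0.008}
    - {"delta_pos":[0,0.0002,-0.001],"angular":[0,0,0],"grip":0.008}
    - {"delta_pos":[0,0,0],"angular":[0,0,0],"grip":0.008}
    - {"delta_pos":[0,0,0],"angular":[0,0,0],"grip":0.008}

```text
time_s: 7.75
position: [0.5453, 0.0873, 0.1519]
ee_rot: [-179.9, 0.1, 81.4]
force: [1.2, -6.2, -4.3]
gripper_width: 0.0103
finger_force: 59.9
```

Call:
step_arm:
  steps:
    - {"delta_pos":[0,0.0002,-0.001],"angular":[0,0,0],"grip":0.008}
    - {"delta_pos":[0,0.0002,-0.001],"angular":[0,0,0],"grip":0.008}
    - {"delta_pos":[0,0,0],"angular":[0,0,0],"grip":0.008}
    - {"delta_pos":[0,0,0],"angular":[0,0,0],"grip":0.008}

```text
time_s: 8.08
position: [0.5458, 0.0873, 0.1539]
ee_rot: [-179.9, 0.1, 81.4]
force: [1.8, -5.4, -4.4]
gripper_width: 0.0101
finger_force: 59.9
```

Call:
step_arm:
  steps:
    - {"delta_pos":[0,0.0002,-0.001],"angular":[0,0,0],"grip":0.008}
    - {"delta_pos":[0,0.0002,-0.001],"angular":[0,0,0],"grip":0.008}
    - {"delta_pos":[0,0,0],"angular":[0,0,0],"grip":0.008}
    - {"delta_pos":[0,0,0],"angular":[0,0,0],"grip":0.008}

```text
time_s: 8.42
position: [0.5464, 0.0872, 0.156]
ee_rot: [-180.0, 0.1, 81.4]
force: [2.8, -5.0, -4.8]
gripper_width: 0.01
finger_force: 59.8
```

Call:
step_arm:
  steps:
    - {"delta_pos":[0,0.0004,-0.001],"angular":[0,0,0],"grip":0.008}
    - {"delta_pos":[0,0.0003,-0.001],"angular":[0,0,0],"grip":0.008}
    - {"delta_pos":[0,0,0],"angular":[0,0,0],"grip":0.008}
    - {"delta_pos":[0,0,0],"angular":[0,0,0],"grip":0.008}

```text
time_s: 8.75
position: [0.5469, 0.0871, 0.1579]
ee_rot: [-179.9, 0.1, 81.4]
force: [2.6, -5.4, -4.7]
gripper_width: 0.0101
finger_force: 59.9
```

Call:
step_arm:
  steps:
    - {"delta_pos":[0,0.0004,-0.001],"angular":[0,0,0],"grip":0.008}
    - {"delta_pos":[0,0.0003,-0.001],"angular":[0,0,0],"grip":0.008}
    - {"delta_pos":[0,0,0],"angular":[0,0,0],"grip":0.008}
    - {"delta_pos":[0,0,0],"angular":[0,0,0],"grip":0.008}

```text
time_s: 9.08
position: [0.5474, 0.087, 0.1598]
ee_rot: [-179.9, 0.1, 81.4]
force: [3.4, -5.3, -6.2]
gripper_width: 0.0098
finger_force: 59.8
```

Call:
step_arm:
  steps:
    - {"delta_pos":[0,0.0004,-0.001],"angular":[0,0,0],"grip":0.008}
    - {"delta_pos":[0,0.0003,-0.001],"angular":[0,0,0],"grip":0.008}
    - {"delta_pos":[0,0,0],"angular":[0,0,0],"grip":0.008}
    - {"delta_pos":[0,0,0],"angular":[0,0,0],"grip":0.008}

```text
time_s: 9.42
position: [0.548, 0.0869, 0.1617]
ee_rot: [-179.9, 0.1, 81.4]
force: [1.9, -5.9, -6.3]
gripper_width: 0.0102
finger_force: 59.8
```

Call:
step_arm:
  steps:
    - {"delta_pos":[0,0.0004,-0.001],"angular":[0,0,0],"grip":0.008}
    - {"delta_pos":[0,0.0003,-0.001],"angular":[0,0,0],"grip":0.008}
    - {"delta_pos":[0,0,0],"angular":[0,0,0],"grip":0.008}
    - {"delta_pos":[0,0,0],"angular":[0,0,0],"grip":0.008}

```text
time_s: 9.75
position: [0.5484, 0.0869, 0.163]
ee_rot: [-179.9, 0.1, 81.4]
force: [3.5, -5.4, -12.7]
gripper_width: 0.01
finger_force: 59.0
```

Call:
step_arm:
  steps:
    - {"delta_pos":[0,0.0001,-0.0007],"angular":[0,0,0],"grip":0.008}
    - {"delta_pos":[0,0,0],"angular":[0,0,0],"grip":0.008}
    - {"delta_pos":[0,0,0],"angular":[0,0,0],"grip":0.008}

```text
time_s: 10.0
position: [0.5484, 0.0868, 0.1633]
ee_rot: [-179.9, 0.1, 81.4]
force: [5.5, -4.2, -17.5]
gripper_width: 0.0099
finger_force: 58.6
```

The stop is felt at handle z≈0.163, a lid angle of about 0.077. I'll unload it and check before releasing.

Call:
step_arm:
  steps:
    - {"delta_pos":[0,0.0005,0.001],"angular":[0,0,0],"grip":0.008}
    - {"delta_pos":[0,0.0005,0.001],"angular":[0,0,0],"grip":0.008}
    - {"delta_pos":[0,0,0.0007],"angular":[0,0,0],"grip":0.008}
    - {"delta_pos":[0,0,0],"angular":[0,0,0],"grip":0.008}
    - {"delta_pos":[0,0,0],"angular":[0,0,0],"grip":0.008}

```text
time_s: 10.42
position: [0.548, 0.0869, 0.1614]
ee_rot: [-179.7, 0.1, 81.4]
force: [-7.2, -4.7, -1.3]
gripper_width: 0.0101
finger_force: 60.5
```

Call:
step_arm:
  steps:
    - {"delta_pos":[0,-0.0005,-0.0008],"angular":[0,0,0],"grip":0.008}
    - {"delta_pos":[0,-0.0005,-0.0008],"angular":[0,0,0],"grip":0.008}
    - {"delta_pos":[0,0,0],"angular":[0,0,0],"grip":0.008}
    - {"delta_pos":[0,0,0],"angular":[0,0,0],"grip":0.008}

```text
time_s: 10.75
position: [0.5484, 0.0869, 0.1629]
ee_rot: [-179.9, 0.1, 81.4]
force: [1.0, -5.1, -10.6]
gripper_width: 0.01
finger_force: 59.5
```

Call:
step_arm:
  steps:
    - {"delta_pos":[0,0,0.0005],"angular":[0,0,0],"grip":0.008}
    - {"delta_pos":[0,0,0.0003],"angular":[0,0,0],"grip":0.008}
    - {"delta_pos":[0,0,0],"angular":[0,0,0],"grip":0.008}
    - {"delta_pos":[0,0,0],"angular":[0,0,0],"grip":0.008}

```text
time_s: 11.08
position: [0.5483, 0.0869, 0.1624]
ee_rot: [-179.8, 0.1, 81.4]
force: [-1.4, -4.9, -6.1]
gripper_width: 0.01
finger_force: 60.0
```

Now I'll release, rise, and look at where everything stands.

Call:
step_arm:
  steps:
    - {"delta_pos":[0,0,0],"angular":[0,0,0],"grip":0.03}
    - {"delta_pos":[0,0,0],"angular":[0,0,0],"grip":0.04}
    - {"delta_pos":[0,0,0],"angular":[0,0,0],"grip":0.04}
    - {"delta_pos":[0,0,0],"angular":[0,0,0],"grip":0.04}
    - {"delta_pos":[0,0,-0.03],"angular":[0,0,0],"grip":0.04}
    - {"delta_pos":[0,0,-0.03],"angular":[0,0,0],"grip":0.04}
    - {"delta_pos":[0,0,0],"angular":[0,0,0],"grip":0.04}
    - {"delta_pos":[0,0,0],"angular":[0,0,0],"grip":0.0}

```text
time_s: 11.75
position: [0.5507, 0.0882, 0.2249]
ee_rot: [179.8, -0.1, 81.4]
force: [0.2, 0.8, -1.1]
gripper_width: 0.0293
finger_force: 0.0
```

```bash
python3 - <<'E'
from station import robot
from h import *
p=robot.sense()["position"]; print(p)
y=np.radians(-8.65); ex=np.array([np.cos(y),np.sin(y)]); ey=np.array([-ex[1],ex[0]])
t=np.array([.62536,.00963])
print("tool in case frame", (p[:2]-t)@ex,(p[:2]-t)@ey)
E
```

```text
[0.55074277 0.08822541 0.22492642]
tool in case frame -0.08558910305273372 0.06647913435906459
```

Call:
step_arm:
  steps:
    - {"delta_pos":[-0.0367,0.0007,0],"angular":[0,0,0],"grip":0}
    - {"delta_pos":[-0.0367,0.0007,0],"angular":[0,0,0],"grip":0}
    - {"delta_pos":[-0.0367,0.0007,0],"angular":[0,0,0],"grip":0}
    - {"delta_pos":[0,0,0],"angular":[0,0,0],"grip":0}
    - {"delta_pos":[0,0,0.03],"angular":[0,0,0],"grip":0}
    - {"delta_pos":[0,0,0.03],"angular":[0,0,0],"grip":0}
    - {"delta_pos":[0,0,0],"angular":[0,0,0],"grip":0}

```text
time_s: 12.33
position: [0.5319, -0.021, 0.1579]
ee_rot: [-179.6, 0.1, 81.4]
force: [-1.9, 1.5, -0.2]
gripper_width: 0.0001
finger_force: 0.0
```

```bash
python3 - <<'E'
from station import robot
from h import *
s=robot.sense();p=s["position"]; print(p,s["gripper_width"])
y=np.radians(-8.65); ex=np.array([np.cos(y),np.sin(y)]); ey=np.array([-ex[1],ex[0]])
t=np.array([.6275,.0115])
print("tool in case frame", (p[:2]-t)@ex,(p[:2]-t)@ey)
c=robot.camera("side"); g=cv2.resize(c["pixels"][120:260,180:320,::-1],None,fx=4.2,fy=4.2,interpolation=cv2.INTER_CUBIC)
cv2.imwrite("pics/s3.png",g)
E
```

```text
[ 0.53191806 -0.02100981  0.15794903] 9.787369708980479e-05
tool in case frame -0.08960532800119278 -0.04651536817083177
```

View pics/s3.png

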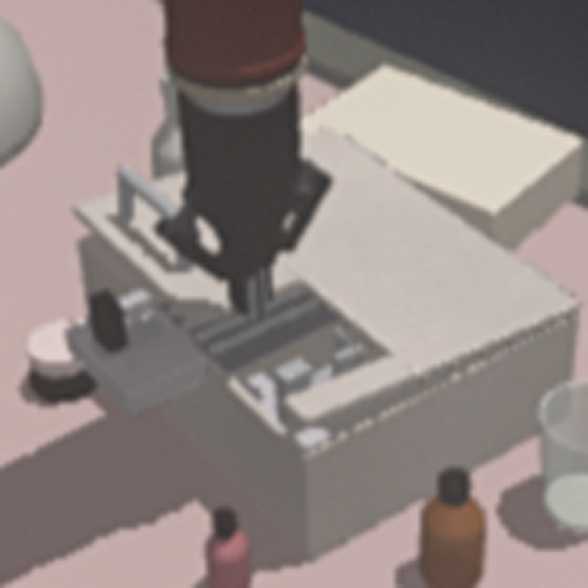

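The lid stands ajar, with the closed fingertips just above the notch's free left part (250,300), clear of the lever at (290,370). I'll go down into it.

Call:
step_arm:
  steps:
    - {"delta_pos":[0,0.003,0.015],"angular":[0,0,0],"grip":0}
    - {"delta_pos":[0,0,0.015],"angular":[0,0,0],"grip":0}
    - {"delta_pos":[0,0,0.012],"angular":[0,0,0],"grip":0}
    - {"delta_pos":[0,0,0.01],"angular":[0,0,0],"grip":0}
    - {"delta_pos":[0,0,0],"angular":[0,0,0],"grip":0}
    - {"delta_pos":[0,0,0],"angular":[0,0,0],"grip":0}

```text
time_s: 12.88
position: [0.5382, -0.0219, 0.1114]
ee_rot: [-180.0, 0.0, 81.4]
force: [-0.3, 0.3, 0.4]
gripper_width: -0.0003
finger_force: 0.0
```

Call:
step_arm:
  steps:
    - {"delta_pos":[0,0,0.006],"angular":[0,0,0],"grip":0}
    - {"delta_pos":[-0.003,0,0],"angular":[0,0,0],"grip":0}
    - {"delta_pos":[-0.003,0,0],"angular":[0,0,0],"grip":0}
    - {"delta_pos":[-0.003,0,0],"angular":[0,0,0],"grip":0}
    - {"delta_pos":[-0.002,0,0],"angular":[0,0,0],"grip":0}
    - {"delta_pos":[0,0,0],"angular":[0,0,0],"grip":0}

```text
time_s: 13.38
position: [0.5366, -0.0336, 0.1054]
ee_rot: [180.0, -0.0, 81.3]
force: [-0.3, -1.3, 0.5]
gripper_width: 0.0003
finger_force: 0.0
```

Call:
step_arm:
  steps:
    - {"delta_pos":[-0.001,0,0],"angular":[0,0,0],"grip":0}
    - {"delta_pos":[-0.001,0,0],"angular":[0,0,0],"grip":0}
    - {"delta_pos":[-0.001,0,0],"angular":[0,0,0],"grip":0}
    - {"delta_pos":[0,0,0],"angular":[0,0,0],"grip":0}

```text
time_s: 13.72
position: [0.5361, -0.0359, 0.1051]
ee_rot: [180.0, 0.0, 81.4]
force: [0.1, 0.2, 0.1]
gripper_width: -0.0001
finger_force: 0.0
```

Call:
step_arm:
  steps:
    - {"delta_pos":[-0.001,0,0],"angular":[0,0,0],"grip":0}
    - {"delta_pos":[-0.001,0,0],"angular":[0,0,0],"grip":0}
    - {"delta_pos":[-0.001,0,0],"angular":[0,0,0],"grip":0}
    - {"delta_pos":[0,0,0],"angular":[0,0,0],"grip":0}

```text
time_s: 14.05
position: [0.5357, -0.0384, 0.1051]
ee_rot: [-180.0, -0.0, 81.4]
force: [0.6, 2.8, -0.7]
gripper_width: -0.0002
finger_force: 1.0
```

Call:
step_arm:
  steps:
    - {"delta_pos":[-0.001,0,0],"angular":[0,0,0],"grip":0}
    - {"delta_pos":[-0.001,0,0],"angular":[0,0,0],"grip":0}
    - {"delta_pos":[-0.001,0,0],"angular":[0,0,0],"grip":0}
    - {"delta_pos":[0,0,0],"angular":[0,0,0],"grip":0}

```text
time_s: 14.38
position: [0.5352, -0.0419, 0.1051]
ee_rot: [180.0, 0.0, 81.4]
force: [-0.1, 2.2, -1.1]
gripper_width: 0.0001
finger_force: 1.0
```

The catch slides freely at about 2.5 N, so I'll keep going gently.

Call:
step_arm:
  steps:
    - {"delta_pos":[-0.001,0,0],"angular":[0,0,0],"grip":0}
    - {"delta_pos":[-0.001,0,0],"angular":[0,0,0],"grip":0}
    - {"delta_pos":[-0.001,0,0],"angular":[0,0,0],"grip":0}
    - {"delta_pos":[-0.001,0,0],"angular":[0,0,0],"grip":0}
    - {"delta_pos":[0,0,0],"angular":[0,0,0],"grip":0}

```text
time_s: 14.8
position: [0.5346, -0.046, 0.1051]
ee_rot: [-180.0, 0.0, 81.4]
force: [0.1, 2.0, -0.3]
gripper_width: 0.0002
finger_force: 0.8
```

Call:
step_arm:
  steps:
    - {"delta_pos":[-0.001,0,0],"angular":[0,0,0],"grip":0}
    - {"delta_pos":[-0.001,0,0],"angular":[0,0,0],"grip":0}
    - {"delta_pos":[-0.001,0,0],"angular":[0,0,0],"grip":0}
    - {"delta_pos":[0,0,0],"angular":[0,0,0],"grip":0}

```text
time_s: 15.13
position: [0.5341, -0.0489, 0.1051]
ee_rot: [-180.0, 0.0, 81.4]
force: [0.9, 1.7, 0.2]
gripper_width: -0.0002
finger_force: 0.8
```

Call:
step_arm:
  steps:
    - {"delta_pos":[-0.001,0,0],"angular":[0,0,0],"grip":0}
    - {"delta_pos":[-0.001,0,0],"angular":[0,0,0],"grip":0}
    - {"delta_pos":[-0.001,0,0],"angular":[0,0,0],"grip":0}
    - {"delta_pos":[-0.001,0,0],"angular":[0,0,0],"grip":0}
    - {"delta_pos":[-0.001,0,0],"angular":[0,0,0],"grip":0}
    - {"delta_pos":[0,0,0],"angular":[0,0,0],"grip":0}

```text
time_s: 15.63
position: [0.5333, -0.0539, 0.1051]
ee_rot: [-180.0, 0.0, 81.4]
force: [-0.7, 2.1, -0.8]
gripper_width: -0.0002
finger_force: 0.8
```

Call:
step_arm:
  steps:
    - {"delta_pos":[-0.001,0,0],"angular":[0,0,0],"grip":0}
    - {"delta_pos":[-0.001,0,0],"angular":[0,0,0],"grip":0}
    - {"delta_pos":[0,0,0],"angular":[0,0,0],"grip":0}

```text
time_s: 15.88
position: [0.5331, -0.0558, 0.1051]
ee_rot: [-180.0, 0.0, 81.4]
force: [-0.5, 1.6, -0.3]
gripper_width: 0.0002
finger_force: 0.9
```

Call:
step_arm:
  steps:
    - {"delta_pos":[-0.001,0,0],"angular":[0,0,0],"grip":0}
    - {"delta_pos":[-0.001,0,0],"angular":[0,0,0],"grip":0}
    - {"delta_pos":[0,0,0],"angular":[0,0,0],"grip":0}

```text
time_s: 16.13
position: [0.5329, -0.0572, 0.1051]
ee_rot: [-180.0, -0.0, 81.4]
force: [-0.2, 3.6, 0.1]
gripper_width: 0.0002
finger_force: 2.1
```

Call:
step_arm:
  steps:
    - {"delta_pos":[-0.001,0,0],"angular":[0,0,0],"grip":0}
    - {"delta_pos":[0,0,0],"angular":[0,0,0],"grip":0}
    - {"delta_pos":[0,0,0],"angular":[0,0,0],"grip":0}

```text
time_s: 16.38
position: [0.5328, -0.0573, 0.1051]
ee_rot: [-180.0, -0.1, 81.5]
force: [-0.1, 6.7, -0.4]
gripper_width: -0.0
finger_force: 3.5
```

The end stop is felt, with the catch about 20 mm across. I'll withdraw and return above the handle.

Call:
step_arm:
  steps:
    - {"delta_pos":[0.008,0,0],"angular":[0,0,0],"grip":0}
    - {"delta_pos":[0,0,-0.03],"angular":[0,0,0],"grip":0}
    - {"delta_pos":[0,0,-0.03],"angular":[0,0,0],"grip":0}
    - {"delta_pos":[0,0,-0.03],"angular":[0,0,0],"grip":0.03}
    - {"delta_pos":[0,0,-0.03],"angular":[0,0,0],"grip":0.05}
    - {"delta_pos":[0.036,-0.0016,0],"angular":[0,0,0],"grip":0.05}
    - {"delta_pos":[0.036,-0.0016,0],"angular":[0,0,0],"grip":0.05}
    - {"delta_pos":[0.036,-0.0016,0],"angular":[0,0,0],"grip":0.05}

```text
time_s: 17.05
position: [0.5459, 0.0575, 0.2262]
ee_rot: [179.9, -0.0, 81.3]
force: [1.4, -0.2, 0.1]
gripper_width: 0.0499
finger_force: 0.0
```

Call:
step_arm:
  steps:
    - {"delta_pos":[0.036,-0.0016,0],"angular":[0,0,0],"grip":0.05}
    - {"delta_pos":[0,0,0],"angular":[0,0,0],"grip":0.05}
    - {"delta_pos":[0,0,0],"angular":[0,0,0],"grip":0.05}

```text
time_s: 17.3
position: [0.5492, 0.095, 0.2248]
ee_rot: [180.0, 0.1, 81.6]
force: [-0.5, -1.3, -0.0]
gripper_width: 0.0501
finger_force: 0.0
```

Call:
step_arm:
  steps:
    - {"delta_pos":[0,0,0.03],"angular":[0,0,0],"grip":0.05}
    - {"delta_pos":[0,0,0.03],"angular":[0,0,0],"grip":0.05}
    - {"delta_pos":[0,0,0.0025],"angular":[0,0,0],"grip":0.03}
    - {"delta_pos":[0,0,0],"angular":[0,0,0],"grip":0.02}
    - {"delta_pos":[0,0,0],"angular":[0,0,0],"grip":0.008}
    - {"delta_pos":[0,0,0],"angular":[0,0,0],"grip":0.008}
    - {"delta_pos":[0,0,0],"angular":[0,0,0],"grip":0.008}

```text
time_s: 17.88
position: [0.549, 0.0919, 0.1639]
ee_rot: [-180.0, 0.0, 81.4]
force: [-5.5, -2.0, 1.6]
gripper_width: 0.0101
finger_force: 58.6
```

Call:
step_arm:
  steps:
    - {"delta_pos":[0,0.0003,-0.001],"angular":[0,0,0],"grip":0.008}
    - {"delta_pos":[0,0.0003,-0.001],"angular":[0,0,0],"grip":0.008}
    - {"delta_pos":[0,0.0003,-0.001],"angular":[0,0,0],"grip":0.008}
    - {"delta_pos":[0,0.0003,-0.001],"angular":[0,0,0],"grip":0.008}
    - {"delta_pos":[0,0,0],"angular":[0,0,0],"grip":0.008}

```text
time_s: 18.3
position: [0.55, 0.0918, 0.167]
ee_rot: [-180.0, 0.0, 81.4]
force: [-5.2, -3.7, -2.3]
gripper_width: 0.0095
finger_force: 58.6
```

```bash
python3 - <<'E'
import numpy as np
th=np.r_[.1,np.arange(.14,1.0,.04)]
x=-215*np.cos(th)+46*np.sin(th); z=215*np.sin(th)+46*np.cos(th)
print(np.c_[th[1:],np.diff(x),np.diff(z),z[1:]+100].round(1).tolist())
E
```

```text
[[0.1, 2.9, 8.3, 175.6], [0.2, 3.2, 8.2, 183.7], [0.2, 3.5, 8.1, 191.8], [0.3, 3.8, 7.9, 199.7], [0.3, 4.1, 7.8, 207.5], [0.3, 4.5, 7.6, 215.1], [0.4, 4.8, 7.4, 222.5], [0.4, 5.0, 7.2, 229.7], [0.5, 5.3, 7.0, 236.7], [0.5, 5.6, 6.8, 243.4], [0.5, 5.9, 6.5, 250.0], [0.6, 6.1, 6.3, 256.3], [0.6, 6.4, 6.1, 262.4], [0.7, 6.6, 5.8, 268.2], [0.7, 6.8, 5.5, 273.7], [0.7, 7.1, 5.3, 278.9], [0.8, 7.3, 5.0, 283.9], [0.8, 7.5, 4.7, 288.6], [0.9, 7.6, 4.4, 292.9], [0.9, 7.8, 4.1, 297.0], [0.9, 8.0, 3.7, 300.8], [1.0, 8.1, 3.4, 304.2]]
```

The lid is past the old stop with low force, so the catch is clear. I'll open it along the arc.

Call:
step_arm:
  steps:
    - {"delta_pos":[0,0.0025,-0.0083],"angular":[0,0,0],"grip":0.008}
    - {"delta_pos":[0,0.003,-0.0082],"angular":[0,0,0],"grip":0.008}
    - {"delta_pos":[0,0.0035,-0.0081],"angular":[0,0,0],"grip":0.008}
    - {"delta_pos":[0,0.0038,-0.0079],"angular":[0,0,0],"grip":0.008}
    - {"delta_pos":[0,0,0],"angular":[0,0,0],"grip":0.008}

```text
time_s: 18.72
position: [0.5642, 0.0896, 0.2016]
ee_rot: [179.9, -0.0, 81.3]
force: [-2.8, -5.8, -1.2]
gripper_width: 0.0099
finger_force: 59.2
```

Call:
step_arm:
  steps:
    - {"delta_pos":[0,0.0041,-0.0078],"angular":[0,0,0],"grip":0.008}
    - {"delta_pos":[0,0.0045,-0.0076],"angular":[0,0,0],"grip":0.008}
    - {"delta_pos":[0,0.0048,-0.0074],"angular":[0,0,0],"grip":0.008}
    - {"delta_pos":[0,0.005,-0.0072],"angular":[0,0,0],"grip":0.008}
    - {"delta_pos":[0,0.0053,-0.007],"angular":[0,0,0],"grip":0.008}
    - {"delta_pos":[0,0.0056,-0.0068],"angular":[0,0,0],"grip":0.008}
    - {"delta_pos":[0,0,0],"angular":[0,0,0],"grip":0.008}

```text
time_s: 19.3
position: [0.593, 0.085, 0.2454]
ee_rot: [179.9, 0.0, 81.3]
force: [-4.4, -5.0, 3.0]
gripper_width: 0.01
finger_force: 59.7
```

Call:
step_arm:
  steps:
    - {"delta_pos":[0,0.0059,-0.0065],"angular":[0,0,0],"grip":0.008}
    - {"delta_pos":[0,0.0061,-0.0063],"angular":[0,0,0],"grip":0.008}
    - {"delta_pos":[0,0.0064,-0.0061],"angular":[0,0,0],"grip":0.008}
    - {"delta_pos":[0,0.0066,-0.0058],"angular":[0,0,0],"grip":0.008}
    - {"delta_pos":[0,0,0],"angular":[0,0,0],"grip":0.008}

```text
time_s: 19.72
position: [0.6174, 0.0812, 0.2702]
ee_rot: [180.0, 0.0, 81.3]
force: [-6.3, -6.8, 6.7]
gripper_width: 0.0101
finger_force: 59.8
```

Call:
step_arm:
  steps:
    - {"delta_pos":[0,0.0068,-0.0055],"angular":[0,0,0],"grip":0.008}
    - {"delta_pos":[0,0.0071,-0.0053],"angular":[0,0,0],"grip":0.008}
    - {"delta_pos":[0,0.0073,-0.005],"angular":[0,0,0],"grip":0.008}
    - {"delta_pos":[0,0.0075,-0.0047],"angular":[0,0,0],"grip":0.008}
    - {"delta_pos":[0,0,0],"angular":[0,0,0],"grip":0.008}

```text
time_s: 20.13
position: [0.6457, 0.0767, 0.2913]
ee_rot: [179.9, 0.0, 81.3]
force: [-9.4, -5.7, 8.6]
gripper_width: 0.0098
finger_force: 59.6
```

Call:
step_arm:
  steps:
    - {"delta_pos":[0,0.0077,-0.0044],"angular":[0,0,0],"grip":0.008}
    - {"delta_pos":[0,0.0078,-0.0041],"angular":[0,0,0],"grip":0.008}
    - {"delta_pos":[0,0.008,-0.0037],"angular":[0,0,0],"grip":0.008}
    - {"delta_pos":[0,0,0],"angular":[0,0,0],"grip":0.008}
    - {"delta_pos":[0,0,0],"angular":[0,0,0],"grip":0.008}

```text
time_s: 20.55
position: [0.6692, 0.073, 0.3039]
ee_rot: [179.8, 0.0, 81.3]
force: [-5.7, -5.9, 8.2]
gripper_width: 0.0102
finger_force: 59.4
```

Call:
step_arm:
  steps:
    - {"delta_pos":[0,0,0],"angular":[0,0,0],"grip":0.022}
    - {"delta_pos":[0,0,0],"angular":[0,0,0],"grip":0.022}
    - {"delta_pos":[0,0,0],"angular":[0,0,0],"grip":0.022}
    - {"delta_pos":[0,0,-0.015],"angular":[0,0,0],"grip":0.022}
    - {"delta_pos":[0,0,-0.03],"angular":[0,0,0],"grip":0.022}
    - {"delta_pos":[0,0,-0.04],"angular":[0,0,0],"grip":0.022}
    - {"delta_pos":[0,0,-0.03],"angular":[0,0,0],"grip":0.022}
    - {"delta_pos":[0,0,0],"angular":[0,0,0],"grip":0.022}

```text
time_s: 21.22
position: [0.6696, 0.075, 0.4227]
ee_rot: [179.5, -0.2, 81.5]
force: [0.3, -1.1, 0.0]
gripper_width: 0.022
finger_force: 0.0
```

Call:
step_arm:
  steps:
    - {"delta_pos":[0.02,-0.035,0],"angular":[0,0,0],"grip":0.022}
    - {"delta_pos":[0.02,-0.035,0],"angular":[0,0,0],"grip":0.022}
    - {"delta_pos":[0.02,-0.035,0],"angular":[0,0,0],"grip":0.022}
    - {"delta_pos":[0.02,-0.035,0],"angular":[0,0,0],"grip":0.022}
    - {"delta_pos":[0,0,0],"angular":[0,0,0],"grip":0.022}
    - {"delta_pos":[0,0,0],"angular":[0,0,0],"grip":0.022}

```text
time_s: 21.72
position: [0.5402, 0.1781, 0.4161]
ee_rot: [180.0, -0.2, 81.8]
force: [1.5, -1.4, 0.1]
gripper_width: 0.0221
finger_force: 0.0
```

```bash
python3 - <<'E'
from station import robot
import cv2,numpy as np
c=robot.camera("side"); cv2.imwrite("pics/s4.png",c["pixels"][:,:,::-1])
E
```

```text
(no output)
```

View pics/s4.png

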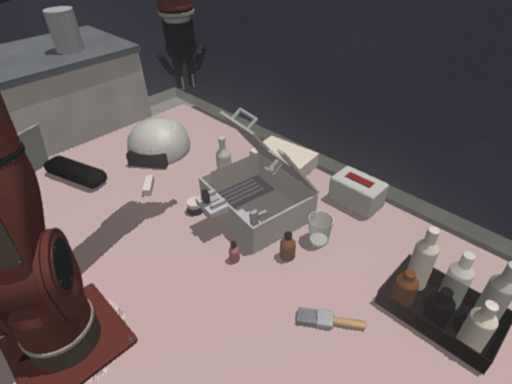

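The lid stands open with its handle at (244,118), the arm is clear, and the bottles, jar and cup are where they were. Handing in.

```bash
python3 - <<'E'
from station import robot
print(robot.job_done())
E
```

```text
the job is handed in; nothing more can be done
None
```

The case is open and the job is handed in: bolt drawn to its end stop, catch slid about 20 mm to its end stop with the lid ajar, and the lid left standing at about 55°; nothing around it looked moved in the last picture, though my first grip on the handle was off-centre and briefly put about 66 N on the wrist.

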